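# Check the neck-rest block with the bridge gauge

## Robot

A 6-joint arm with a two-finger parallel gripper is mounted at the origin on the work surface. World frame = base frame: x ahead of the robot, y to its left, z up, the work surface at z = 0. Lengths are in mm, angles in rad, forces in N, time in s.
With the tool pointing down it reaches from about 275 to 1000 mm from the base axis. Payload 8.4 kg.
Tool frame: the origin (TCP) lies on the centre line of the jaws, within the pads' length; the fingertips stand 17 mm ahead of it and the grasp point (between the pads) lies 2 mm behind it; z points along the fingers, y is the line along which they close (so a half turn about z gives the same grasp; the last joint's range is limited). The gripper opens to 85 mm and grips with 20 to 120 N. Pads are 22 mm wide; open, the fingers measure 114 mm over their backs; the gripper's body (76 mm by 85 mm) begins 54 mm behind the grasp point. The pads swing forward as they close: fully open they stand 13 mm farther back than shut.
Start: joints at [-0.002, 0.353, 1.633, -0, 1.155, -0.002], TCP at [625.002, -0, 248.281] pointing down, gripper open.
Joint ranges: [-2.63, 2.63], [-0.92, 2.1], [0.06, 2.66], [-1.3, 4.44], [0, 2.69], [-3.02, 3.02]. Speed limits (rad/s): [2.22, 2.22, 2.79, 3.14, 3.14, 3.14].

## Interface

Orientations are given as [roll, pitch, yaw] about the fixed x, y, z axes, in that order (R = Rz(yaw) Ry(pitch) Rx(roll)).
In Python, from rig import r, eyes gives the robot as it stands. The module is installed in compiled form; this text tells all that it offers.
- The arm moves only by the shell command python3 -m inch 'ROWS' [FORCE]. ROWS is JSON, a list of rows, each a list of 7 numbers: the shift along the tool's x, y, z in m, then the turn, a rotation vector about the tool's x, y, z in degrees, then the closure, from -1 (fully open) to 1 (shut). In form: [[x, y, z, rx, ry, rz, gripper], ...]. A call has 1 to 8 rows; each row shifts and turns the commanded pose from where the row before left it, along the tool's axes as they then stand; what a row does not reach is not made up. A row lasts 1/10 s, in which the tool goes at most 50 mm and 8.59 degrees, less where a joint would pass 70% of its speed; a pose out of reach is approached as far as the arm can. A call with a gripper value outside its range is refused whole. The fingers move at their own pace and stop on an object; FORCE is the grip in N (left out, the last holds). Time passes only in rows, so rows that do not move let the fingers close. It gives the time, the measured TCP pose, the force, the opening and the grip force at its end, in the units of the state.
- r.sense(): the state, without advancing time (a new reading comes with each control period).
- eyes.grab_frame(name): name is "scene" or "side" or "wrist"; returns a dict with "img" (384x512x3 uint8, blue, green, red), "fx", "fy", "cx", "cy" (pixels), "D" ([k1, k2, p1, p2, k3] as OpenCV has them; the pictures are not rectified), "R" (3x3) and "t" (3): a world point X has camera coordinates R X + t; the wrist camera has in their place "hand_eye" (4x4, takes a point from camera to tool coordinates, whose origin is the TCP and whose axes are the flange's). Camera axes: x right, y down, z forward; pixel columns grow to the right and rows downward; lengths in mm; the calibration is good to about 2 mm. A picture is of the moment at which its call begins: read the wrist's pose just before it. There is no depth.
- r.sign_off(): hands the job in; it is judged then, once.
The state is a dict: "clock": time; "qpos": joint angles; "qvel": joint speeds; "joint_efforts": joint torques, N m; "eef_pos": TCP position; "tcp_rot": TCP orientation; "contact_force": force on the tool from outside, world axes, zero at the start; "wrist_torque": the same for the moment, N m; "opening": opening from 0.0 (shut) to 1.0 (fully open); "grasp_force": force on a finger pad.
Only numpy, scipy, OpenCV 4.12 (cv2) and the standard library are available. Lean on these libraries where they do the work, as an engineer would, in place of code of your own. Each camera call takes 0.05 s, during which the arm holds its last target. There are 200 camera calls.

## Task

Stand the notched wooden block upright on the dark steel plate, on its plain short edge with the notch at the top, and let go of it. Then lift the bridge gauge over it and set the gauge down flat on the plate so that its sprung foot rests in the bottom of the notch and reads that height; leave gauge and block standing there, released. Keep the gauge upright all the time, and leave the other things, the unnotched block and the solder spool included, where they are.

Things in the scene. Friction and masses are not known exactly. Their poses are not given: they have to be found in the camera images.
- plate: dark steel surface plate fixed on the bench, 240 mm (its x) by 400 mm (its y) and 20 mm thick; origin at the centre of its underside, so its top is at z = 20 mm in its frame. The block and gauge must end on it
- block: flat light-wood block, 100 mm (x) by 60 mm (y) by 22 mm thick (z), 70 to 140 g, lying flat on the bench left or right of the plate; origin at the centre of its underside as it lies. Its +x short edge has a centred square notch, 30 mm wide (y) and 22 mm deep (x), through the thickness; its -x short edge is plain. Stood up, +x points up and it is 100 mm tall
- block_notch (a point): middle of the notch's floor: at x = 28 mm, y = 0, z = 11 mm in the block's frame; 78 mm above the plate when the block stands on it, +x up
- gauge: bridge gauge, 0.6 to 1 kg, starting upright on one end of the plate; origin on the ground midway between its feet, z up. Two aluminium legs with steel feet, 120 mm apart inside, 160 mm over all (x); each foot 20 mm (x) by 70 mm (y). A beam joins them, 36 mm wide (y), underside 112 mm and top 132 mm up. A thin scale plate, look only, stands on the beam at x = 48 to 60 mm
- gauge_grip (a point): where to grip the gauge: on its middle axis, 165 mm above its feet, in the black housing 36 mm (x) by 36 mm (y) that stands on the beam from 132 to 188 mm up
- gauge_foot (a joint): slide of the gauge's sprung foot, m: 0 hanging fully down, its underside 50 mm above the gauge's feet; grows as it is pushed up, to 0.055 at most. The spring presses down 0.8 N at 0 and 40 N/m more, plus 0.5 N weight. With the gauge flat on the plate it reads 0.028 on the notch's floor, 0.050 on the block's shoulders
- foot_tip (a point): centre of the underside of the gauge's foot, a steel disc 16 mm across on a 10 mm rod on the gauge's middle axis
- spool: bystander: spool of solder standing on the other end of the plate, 60 mm across and 40 mm high, origin at the centre of its underside
- plain: bystander: block of the same wood and size as the other (100 x 60 x 22 mm) but with no notch, lying on the bench on the other side of the plate; origin at the centre of its underside, x along its length
- mug: bystander: white mug, 80 mm across, its handle reaching 75 mm from its axis (at its +y), 95 mm high, on the bench beyond the blocks; origin under its centre
- jar: bystander: amber jar with steel lid, 70 mm across, 90 mm high, on the bench beyond the blocks; origin under its centre
- driver: bystander: screwdriver 200 mm long, lying along the far side of the plate, 26 mm high
- hammer: bystander: hammer 260 mm long, 26 mm high, lying at the right-hand side of the bench
- can: bystander: squat steel can with black cap, 66 mm across, 65 mm high, at the left-hand side of the bench; origin under its centre
Mind the look-alikes: they are no part of the job. Leave any blue or purple look-alike of the gauge alone.

How it is judged:
By the outcome, as a careful person would: the job done as asked, in the order asked, and still so for the second after the job is handed in, with the robot touching nothing.
It also fails if it takes over 72 s, if anything falls off the work surface, if the arm or the gripper's body presses on something with over 40 N, if the wrist force passes 120 N, or if a joint passes its speed limit or range.

## Working session

There is one attempt and no reset: what is moved stays moved. The work goes in short steps, Python scripts to look and compute and a shell command to move; the robot and the scene stay as the last step left them, time stands still between calls to the robot, and variables do not carry over. Pictures are saved under pics/ and viewed, at most 10 in all, crops included, and the job is handed in when it is done.

```bash
mkdir -p pics; python3 - <<'E'
from rig import r,eyes
import cv2,numpy as np
s=r.sense();print({k:np.round(v,3).tolist() for k,v in s.items()})
for n in("scene","side"):
    f=eyes.grab_frame(n);np.savez('pics/%s0.npz'%n,**{k:v for k,v in f.items()})
    cv2.imwrite('pics/%s0.png'%n,cv2.resize(f["img"],(800,600),interpolation=cv2.INTER_CUBIC))
    print(n,f["fx"],f["fy"],f["cx"],f["cy"],f["D"],f["R"],f["t"])
E
```

```text
{'clock': 0.0, 'qpos': [-0.002, 0.354, 1.634, -0.0, 1.155, -0.002], 'qvel': [0.0, 0.002, -0.001, -0.001, 0.001, -0.001], 'joint_efforts': [-0.002, -60.524, -34.206, -0.0, 0.009, 0.0], 'eef_pos': [624.538, 0.006, 247.54], 'tcp_rot': [-3.14, -0.0, 1.571], 'contact_force': [0.129, 0.19, -0.205], 'wrist_torque': [0.001, -0.018, 0.004], 'grasp_force': 0.0, 'opening': 1.001}
scene 459.40474901962557 459.40474901962557 258.50920953877636 187.15328590060625 [-0.05808629  0.          0.          0.          0.        ] [[ 0.53977249  0.84158439 -0.01952886]
 [ 0.54644183 -0.3679331  -0.75234737]
 [-0.64034912  0.39542502 -0.65847708]] [-268.5622178  -200.36059057 2063.01162133]
side 475.773987399455 475.773987399455 251.1240927746833 194.10102240135848 [-0.02364561  0.          0.          0.          0.        ] [[ 0.74510625 -0.66691846  0.00603726]
 [-0.52164767 -0.58839689 -0.61779674]
 [ 0.41557235  0.45717489 -0.78631466]] [-403.02250451  342.05882008 1410.91222498]
```

View pics/scene0.png

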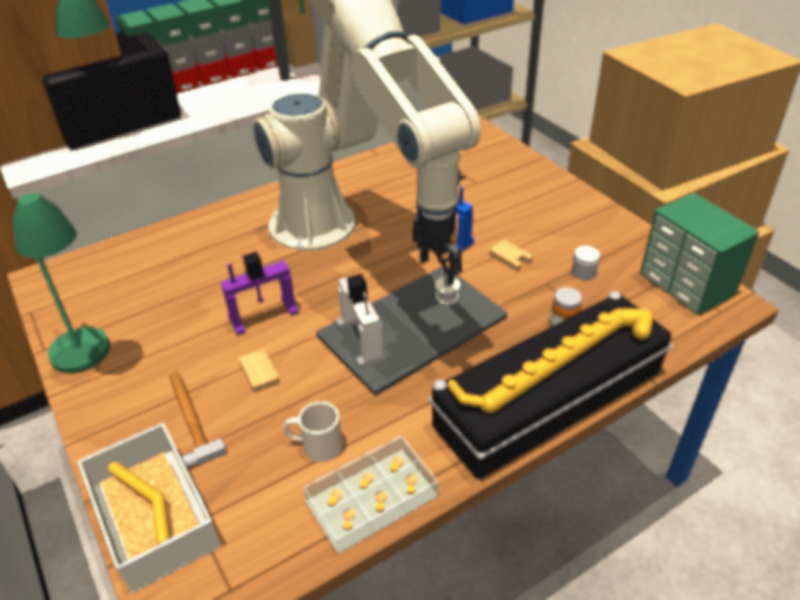

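View pics/side0.png

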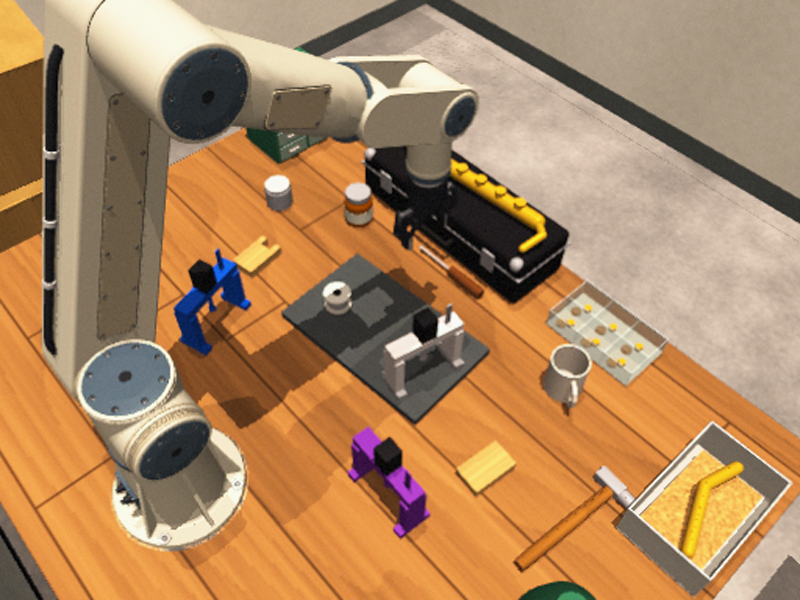

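Side view (800-wide): notched block at (257,254), notch pointing right-up; real gauge around (425,350) on the plate; spool (337,297). Next, closer crops to measure.

```bash
cat > h.py <<'E'
import numpy as np,cv2
from scipy.spatial.transform import Rotation as Ro
def K(f): return np.array([[f["fx"],0,f["cx"]],[0,f["fy"],f["cy"]],[0,0,1.]])
def load(n): return dict(np.load('pics/%s.npz'%n))
def ray(f,uv):
    p=cv2.undistortPoints(np.array(uv,float).reshape(-1,1,2),K(f),np.array(f["D"],float)).reshape(-1,2)
    return np.c_[p,np.ones(len(p))]@f["R"], -f["R"].T@f["t"]
def at(f,uv,z):
    d,c=ray(f,uv); return c+d*((z-c[2])/d[:,2])[:,None]
def proj(f,X): return cv2.projectPoints(np.array(X,float).reshape(-1,3),cv2.Rodrigues(f["R"])[0],np.array(f["t"],float),K(f),np.array(f["D"],float))[0].reshape(-1,2)
def save(n,f): np.savez('pics/%s.npz'%n,**f)
def wrist(r,eyes):
    s=r.sense(); f=dict(eyes.grab_frame("wrist")); T=np.eye(4)
    T[:3,:3]=Ro.from_euler('xyz',s["tcp_rot"]).as_matrix();T[:3,3]=s["eef_pos"]
    W=np.linalg.inv(T@np.array(f["hand_eye"]));f["R"]=W[:3,:3];f["t"]=W[:3,3];return f
E
python3 - <<'E'
from h import *
f=load('side0');im=f['img']
a=cv2.resize(im[140:200,140:200],(400,400),interpolation=cv2.INTER_CUBIC)
b=cv2.resize(im[160:280,175:325],(750,600),interpolation=cv2.INTER_CUBIC)[:, :]
b=cv2.resize(b,(500,400));c=np.zeros((400,800,3),np.uint8);c[:,:300]=a[:,50:350];c[:,300:]=b
cv2.imwrite('pics/c1.png',c)
s=1.5625
print(at(f,[[257/s,254/s]],22))
print(at(f,np.array([[357,256],[489,350],[417,420],[283,315]])/s,20))
E
```

```text
[[440.41128157 364.37278518  22.        ]]
[[ 613.10188368  205.32270948   20.        ]
 [ 650.64866699 -185.41577578   20.        ]
 [ 421.1045091  -206.96584533   20.        ]
 [ 379.12431705  180.39958698   20.        ]]
```

View pics/c1.png

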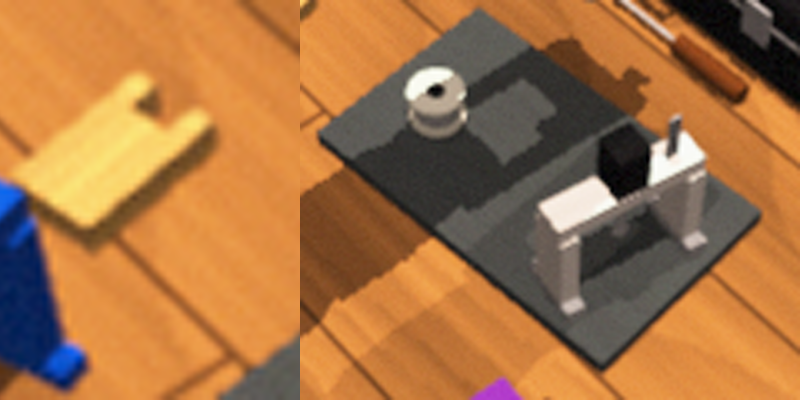

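```bash
python3 - <<'E'
from h import *
f=load('side0')
A=lambda p:(np.array(p,float)+.5)/6.6667-.5+[147.5,140]
B=lambda p:(np.array(p,float)+.5-[300,0])/3.3333-.5+[175,160]
c=at(f,A([[15,175],[95,228],[212,125],[140,72]]),22);print(np.round(c,1))
print('edges',np.linalg.norm(np.diff(c,axis=0),axis=1),'ctr',c.mean(0),'yaw',np.degrees(np.arctan2(*((c[2]+c[3]-c[0]-c[1])[[1,0]]))))
p=at(f,B([[480,10],[760,215],[605,368],[318,130]]),20);print(np.round(p,1),p.mean(0))
print('beam top',at(f,B([[537,207],[555,232],[707,160],[683,132]]),132))
print('housing',at(f,B([[628,125],[600,142],[622,163],[650,145]]),188))
print('spool top',at(f,B([[436,88]]),40+20))
E
```

```text
[[389.7 388.   22. ]
 [400.4 327.5  22. ]
 [492.4 346.3  22. ]
 [486.2 405.7  22. ]]
edges [61.3613185  93.94468477 59.70252909] ctr [442.1865167  366.86572778  22.        ] yaw 10.961824995928763
[[ 617.3  209.4   20. ]
 [ 649.4 -185.2   20. ]
 [ 416.4 -208.7   20. ]
 [ 384.   193.2   20. ]] [516.80806125   2.17860591  20.        ]
beam top [[ 438.28485802  -88.90871718  132.        ]
 [ 432.26989191 -120.28287333  132.        ]
 [ 592.54657619 -154.3668736   132.        ]
 [ 598.99246615 -115.9481116   132.        ]]
housing [[ 534.08699991 -105.20515123  188.        ]
 [ 501.95451086 -102.54316505  188.        ]
 [ 500.65849924 -132.72262649  188.        ]
 [ 533.23610906 -134.80348053  188.        ]]
spool top [[492.03771623 128.92351408  60.        ]]
```

```bash
python3 -m inch '[[0.046,-0.021,0,0,0,0,-1],[0.046,-0.021,0,0,0,0,-1],[0.046,-0.021,0,0,0,0,-1],[0.046,-0.021,0,0,0,0,-1],[0.046,-0.021,0,0,0,0,-1],[0.046,-0.021,0,0,0,0,-1],[0.046,-0.021,0,0,0,0,-1],[0.046,-0.021,0,0,0,0,-1]]'
python3 -m inch '[[0,0,0,0,0,8,-1],[0,0,0,0,0,8,-1],[0,0,0,0,0,8,-1],[0,0,0,0,0,8,-1],[0,0,0,0,0,8,-1],[0,0,0,0,0,8,-1],[0,0,0,0,0,8,-1],[0,0,0,0,0,8,-1]]'
python3 -m inch '[[0,0,0,0,0,8,-1],[0,0,0,0,0,7,-1],[0,0,0,0,0,0,-1]]'
python3 - <<'E'
from rig import r,eyes
from h import *
s=r.sense();print(np.round(s["eef_pos"],1),np.round(np.degrees(s["tcp_rot"]),1),np.round(s["qpos"],2))
f=wrist(r,eyes);save('w1',f);print(np.round(f["hand_eye"],3),f["fx"])
cv2.imwrite('pics/w1.png',cv2.resize(f["img"],(800,600),interpolation=cv2.INTER_CUBIC))
g=load('side0');q=1/1.5625
print(at(g,np.array([[200,348],[245,305]])*q,0))
print(proj(f,[[442,367,22]]))
E
```

```text
clock: 0.9
eef_pos: [457.6, 365.4, 248.1]
tcp_rot: [-3.141, 0.0, 1.571]
contact_force: [0.3, 0.9, 0.6]
opening: 1.0
grasp_force: 0.0
clock: 1.7
eef_pos: [458.7, 363.7, 247.9]
tcp_rot: [3.141, 0.001, 0.448]
contact_force: [-0.5, -0.7, 0.7]
opening: 1.004
grasp_force: 0.0
clock: 2.0
eef_pos: [458.7, 363.7, 248.0]
tcp_rot: [3.141, 0.001, 0.19]
contact_force: [0.1, -0.4, 1.0]
opening: 1.001
grasp_force: 0.0
[458.7 363.7 248. ] [180.    0.   10.9] [ 0.67  0.29  1.72 -0.    1.13  2.05]
[[-1.00000e-03 -9.52000e-01 -3.07000e-01  7.87760e+01]
 [ 1.00000e+00 -1.00000e-03  0.00000e+00  7.00000e-03]
 [-0.00000e+00 -3.07000e-01  9.52000e-01 -1.25678e+02]
 [ 0.00000e+00  0.00000e+00  0.00000e+00  1.00000e+00]] 315.2316467799695
[[198.68008825 240.98117417   0.        ]
 [339.3685795  273.88038029   0.        ]]
[[248.87577334 172.61174506]]
```

View pics/w1.png

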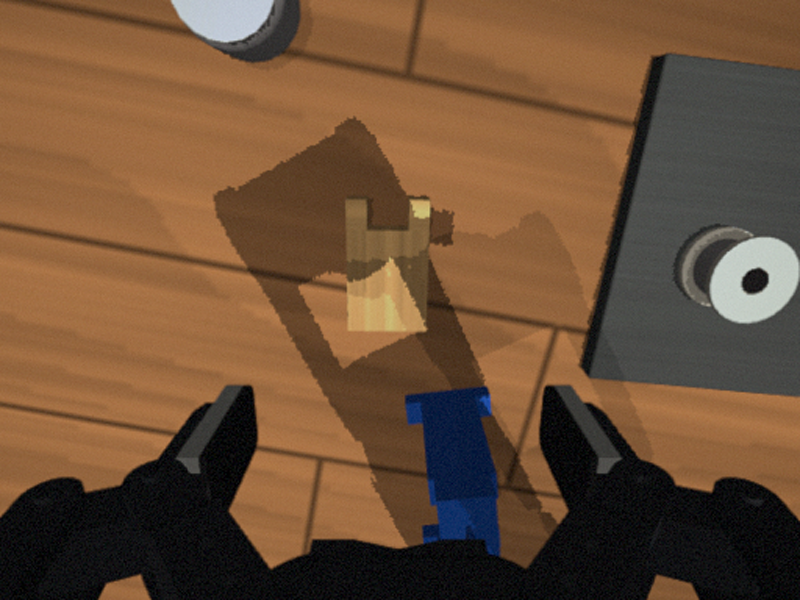

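Wrist view: notched block with top corners (346,199),(430,199),(427,330),(347,330), notch away from the hand; blue look-alike's end at (406–490,395), spool on plate at (750,280).

```bash
python3 - <<'E'
from h import *
q=1/1.5625
f=load('w1')
c=at(f,np.array([[347,331],[427,331],[430,199],[346,199]])*q,22)
print(np.round(c,1),np.linalg.norm(np.diff(c,axis=0),axis=1),c.mean(0),'yaw',np.degrees(np.arctan2(*((c[2]+c[3]-c[0]-c[1])[[1,0]]))))
print('blue foot',at(f,np.array([[406,395],[490,395]])*q,12))
print('plate corner',at(f,np.array([[660,55],[587,375]])*q,20),'spool',at(f,np.array([[755,280]])*q,60))
E
```

```text
[[388.  389.7  22. ]
 [399.6 329.3  22. ]
 [498.3 347.9  22. ]
 [487.1 406.2  22. ]] [ 61.51231692 100.44095529  59.36219828] [443.25888711 368.2808892   22.        ] yaw 10.083309788688466
blue foot [[336.6562235  333.14412735  12.        ]
 [349.66996304 264.84226193  12.        ]]
plate corner [[619.08281442 218.42099282  20.        ]
 [385.73278827 195.35192731  20.        ]] spool [[491.58657163 125.8542448   60.        ]]
```

```bash
python3 -m inch '[[0,0,0,0,-7.5,0,-1],[0,0,0,0,-7.5,0,-1],[0,0,0,0,-7.5,0,-1],[0,0,0,0,-7.5,0,-1],[0,0,0,0,0,0,-1]]'
python3 -m inch '[[0.0178,-0.0015,0.0312,0,0,0,-1],[0.0178,-0.0015,0.0312,0,0,0,-1],[0.0178,-0.0015,0.0312,0,0,0,-1],[0.0178,-0.0015,0.0312,0,0,0,-1],[0.0178,-0.0015,0.0312,0,0,0,-1],[0,0,0,0,0,0,-1],[0,0,0,0,0,0,-1]]'
cat > st.py <<'E'
from rig import r
from h import *
s=r.sense();R=Ro.from_euler('xyz',s["tcp_rot"]).as_matrix()
print('pos',np.round(s["eef_pos"],1),'q',np.round(s["qpos"],2),'F',np.round(s["contact_force"],1));print(np.round(R,3))
E
cat > d.py <<'E'
# world target -> tool-frame shift (m) ; args x y z
import sys
from rig import r
from h import *
s=r.sense();R=Ro.from_euler('xyz',s["tcp_rot"]).as_matrix()
print('tool shift',np.round(R.T@(np.array(sys.argv[1:4],float)-s["eef_pos"])/1000,4))
E
python3 st.py; python3 d.py 456.1 370.7 24
```

```text
clock: 2.55
eef_pos: [460.0, 363.4, 245.2]
tcp_rot: [-3.142, 0.53, 0.193]
contact_force: [0.6, 1.0, -0.6]
opening: 0.999
grasp_force: 0.0
clock: 3.25
eef_pos: [456.3, 371.2, 69.6]
tcp_rot: [-3.141, 0.523, 0.194]
contact_force: [0.2, 0.4, 1.3]
opening: 1.001
grasp_force: 0.0
pos [456.3 371.2  69.6] q [0.58 0.75 1.5  0.19 1.38 1.87] F [0.2 0.4 1.3]
[[ 0.85   0.192 -0.49 ]
 [ 0.167 -0.981 -0.096]
 [-0.499 -0.    -0.867]]
tool shift [0.0225 0.0004 0.0396]
```

```bash
python3 -m inch '[[0.0075,0,0.013,0,0,0,-1],[0.0075,0,0.013,0,0,0,-1],[0.0075,0,0.013,0,0,0,-1],[0,0,0,0,0,0,-1],[0,0,0,0,0,0,-1]]' && python3 st.py
python3 -m inch '[[0,0,0,0,0,0,-0.1],[0,0,0,0,0,0,0.1],[0,0,0,0,0,0,0.3],[0,0,0,0,0,0,0.5],[0,0,0,0,0,0,0.5],[0,0,0,0,0,0,0.5],[0,0,0,0,0,0,0.5],[0,0,0,0,0,0,0.5]]' 40 && python3 st.py
python3 - <<'E'
from rig import r,eyes
from h import *
f=wrist(r,eyes);save('w2',f);cv2.imwrite('pics/w2.png',f["img"])
E
```

```text
clock: 3.75
eef_pos: [456.3, 370.8, 23.2]
tcp_rot: [3.141, 0.525, 0.192]
contact_force: [0.6, 0.2, 0.7]
opening: 1.001
grasp_force: 0.0
pos [456.3 370.8  23.2] q [0.58 0.81 1.5  0.19 1.32 1.86] F [0.6 0.2 0.7]
[[ 0.85   0.191 -0.492]
 [ 0.165 -0.982 -0.096]
 [-0.501  0.    -0.865]]
clock: 4.55
eef_pos: [457.1, 371.4, 24.3]
tcp_rot: [-3.141, 0.522, 0.192]
contact_force: [1.9, 0.3, 6.4]
opening: 0.691
grasp_force: 43.7
pos [457.1 371.4  24.3] q [0.58 0.81 1.5  0.19 1.32 1.86] F [1.9 0.3 6.4]
[[ 0.851  0.191 -0.49 ]
 [ 0.166 -0.982 -0.095]
 [-0.499 -0.001 -0.867]]
```

View pics/w2.png

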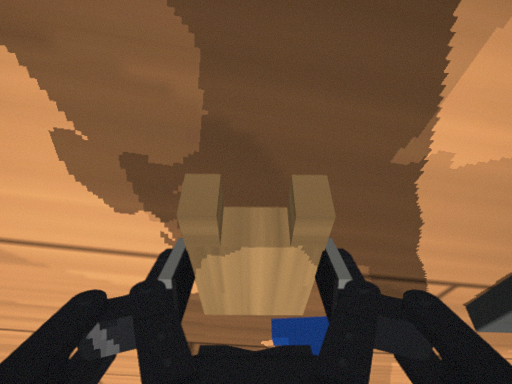

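Block held between the pads (upper edges at (185,240) and (330,240)), square to the hand. Lifting and carrying.

```bash
python3 -m inch '[[-0.008,0,-0.013,0,0,0,0.5],[-0.015,0,-0.026,0,0,0,0.5],[-0.02,0,-0.035,0,0,0,0.5],[-0.02,0,-0.035,0,0,0,0.5],[-0.02,0,-0.035,0,0,0,0.5],[0,0,0,5.45,0,9.44,0.5],[0,0,0,0,0,0,0.5]]' 
python3 st.py
python3 d.py 502 10 190
```

```text
clock: 5.3
eef_pos: [457.1, 370.4, 191.8]
tcp_rot: [-3.141, 0.521, 0.039]
contact_force: [-0.2, -0.9, -1.4]
opening: 0.692
grasp_force: 43.5
pos [457.1 370.4 191.8] q [0.54 0.6  1.48 0.24 1.53 2.01] F [-0.2 -0.9 -1.4]
[[ 0.866  0.039 -0.498]
 [ 0.034 -0.999 -0.019]
 [-0.498 -0.001 -0.867]]
tool shift [ 0.0276  0.3618 -0.0141]
```

```bash
python3 -m inch '[[0.0034,0.0452,-0.0018,0,0,0,0.5],[0.0034,0.0452,-0.0018,0,0,0,0.5],[0.0034,0.0452,-0.0018,0,0,0,0.5],[0.0034,0.0452,-0.0018,0,0,0,0.5],[0.0034,0.0452,-0.0018,0,0,0,0.5],[0.0034,0.0452,-0.0018,0,0,0,0.5],[0.0034,0.0452,-0.0018,0,0,0,0.5],[0.0034,0.0452,-0.0018,0,0,0,0.5]]' >/dev/null
python3 -m inch '[[0,0,0,0,8.2,0,0.5],[0,0,0,0,8.2,0,0.5],[0,0,0,0,8.2,0,0.5],[0,0,0,0,8.2,0,0.5],[0,0,0,0,8.2,0,0.5],[0,0,0,0,8.2,0,0.5],[0,0,0,0,8.2,0,0.5],[0,0,0,0,8.2,0,0.5]]' >/dev/null
python3 -m inch '[[0,0,0,0,8.2,0,0.5],[0,0,0,0,8.2,0,0.5],[0,0,0,0,8,0,0.5],[0,0,0,0,0,0,0.5],[0,0,0,0,0,0,0.5]]'
python3 st.py; python3 d.py 502 10 100
python3 - <<'E'
from rig import r,eyes
from h import *
f=eyes.grab_frame("side");save('side1',f)
a=cv2.resize(f["img"][130:280,180:330],(600,600),interpolation=cv2.INTER_CUBIC);cv2.imwrite('pics/side1.png',a)
E
```

```text
clock: 7.4
eef_pos: [499.0, 21.6, 252.7]
tcp_rot: [3.14, -0.809, 0.046]
contact_force: [0.7, -0.4, -1.3]
opening: 0.69
grasp_force: 43.7
pos [499.   21.6 252.7] q [ 0.04 -0.1   2.43  0.85  0.01  0.72] F [ 0.7 -0.4 -1.3]
[[ 0.689  0.045  0.723]
 [ 0.032 -0.999  0.032]
 [ 0.724  0.001 -0.69 ]]
tool shift [-0.1089  0.0116  0.1072]
```

View pics/side1.png

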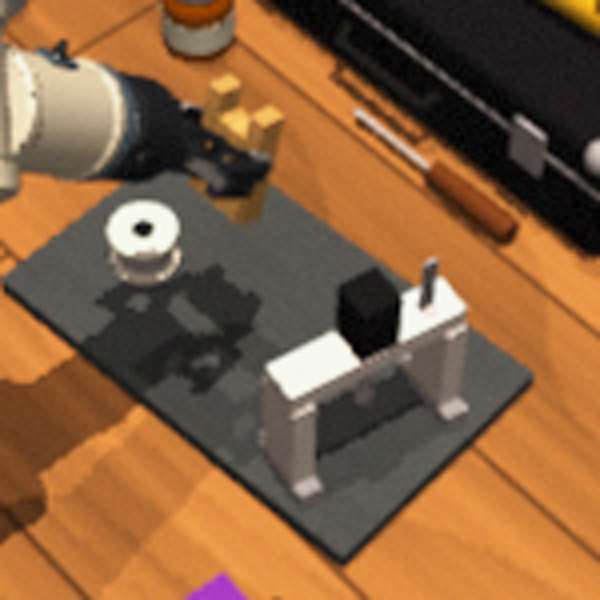

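Crop shows the block held notch-up by the hand, still tilted 14°: joint 5 has hit its zero stop. I'll swing the hand left to let joint 4 turn round it.

```bash
python3 -m inch '[[0,0,0,5.8,0,-5.5,0.5],[0,0,0,5.8,0,-5.5,0.5],[0,0,0,5.8,0,-5.5,0.5],[0,0,0,5.8,0,-5.5,0.5],[0,0,0,0,0,0,0.5],[0,0,0,0,0,0,0.5]]' 
python3 st.py
python3 -m inch '[[0,0,0,0,5,0,0.5],[0,0,0,0,5,0,0.5],[0,0,0,0,4,0,0.5],[0,0,0,0,0,0,0.5],[0,0,0,0,0,0,0.5]]'
python3 st.py
```

```text
clock: 8.05
eef_pos: [490.7, 16.2, 240.1]
tcp_rot: [-3.127, -0.757, 0.365]
contact_force: [-0.9, 0.7, -1.7]
opening: 0.686
grasp_force: 43.7
pos [490.7  16.2 240.1] q [-0.24 -0.04  2.38  1.24  0.44 -0.11] F [-0.9  0.7 -1.7]
[[ 0.679  0.366  0.636]
 [ 0.26  -0.93   0.259]
 [ 0.687 -0.011 -0.727]]
clock: 8.55
eef_pos: [488.6, 21.5, 238.8]
tcp_rot: [-3.105, -0.944, 0.358]
contact_force: [0.4, -0.1, -1.1]
opening: 0.686
grasp_force: 43.7
pos [488.6  21.5 238.8] q [-0.33  0.02  2.48  1.82  0.59 -0.75] F [ 0.4 -0.1 -1.1]
[[ 0.549  0.378  0.745]
 [ 0.206 -0.925  0.318]
 [ 0.81  -0.022 -0.586]]
```

```bash
cat > o.py <<'E'
import sys
from rig import r
from h import *
az,x,y,z=map(float,sys.argv[1:5])
s=r.sense();R=Ro.from_euler('xyz',s["tcp_rot"]).as_matrix()
a=np.radians(az);h=np.array([np.cos(a),np.sin(a),0]);up=np.array([0,0,1.])
bx=np.array([.867,0,-.499]);bz=np.array([-.499,0,-.867])  # block axes in tool
B=np.c_[bx,np.cross(bz,bx),bz];W=np.c_[up,np.cross(-h,up),-h]
Rf=W@B.T
print('rotvec deg',np.round(np.degrees(Ro.from_matrix(R.T@Rf).as_rotvec()),2))
p=np.array([x,y,z])-13.3*h*np.array([1,1,0])
print('shift now',np.round(R.T@(p-s["eef_pos"])/1000,4),'shift after turn',np.round(Rf.T@(p-s["eef_pos"])/1000,4),'tilt err',np.degrees(np.arccos((R@bx)[2])))
E
python3 o.py 15 515 18 100
```

```text
rotvec deg [-6.75  6.04  2.89]
shift now [-0.1064  0.0145  0.0893] shift after turn [-0.1147  0.0102  0.0791] tilt err 5.90854933949603
```

```bash
python3 -m inch '[[0,0,0,-3.4,3,1.4,0.5],[0,0,0,-3.4,3,1.4,0.5],[-0.023,0.002,0.016,0,0,0,0.5],[-0.023,0.002,0.016,0,0,0,0.5],[-0.023,0.002,0.016,0,0,0,0.5],[-0.023,0.002,0.016,0,0,0,0.5],[0,0,0,0,0,0,0.5],[0,0,0,0,0,0,0.5]]' 
python3 st.py;python3 o.py 15 515 18 95
```

```text
clock: 9.35
eef_pos: [500.5, 19.0, 128.7]
tcp_rot: [-3.129, -1.036, 0.28]
contact_force: [-0.1, -0.4, 0.0]
opening: 0.684
grasp_force: 43.7
pos [500.5  19.  128.7] q [-0.27  0.51  2.59  2.56  1.   -1.53] F [-0.1 -0.4  0. ]
[[ 0.49   0.287  0.823]
 [ 0.141 -0.958  0.25 ]
 [ 0.861 -0.006 -0.509]]
rotvec deg [-1.62  0.71  0.53]
shift now [-0.0288  0.0049  0.0174] shift after turn [-0.029   0.0047  0.0172] tilt err nano.py:12: RuntimeWarning: invalid value encountered in arccos
  print('shift now',np.round(R.T@(p-s["eef_pos"])/1000,4),'shift after turn',np.round(Rf.T@(p-s["eef_pos"])/1000,4),'tilt err',np.degrees(np.arccos((R@bx)[2])))
```

```bash
python3 o.py 15 530 18 95; python3 -m inch '[[0.006,0,0.008,-1.6,0.7,0.5,0.5],[-0.01,0.002,0.009,0,0,0,0.5],[-0.012,0.002,0.007,0,0,0,0.5],[0,0,0,0,0,0,0.5]]' 
python3 st.py;python3 o.py 15 530 18 84
```

```text
rotvec deg [-1.62  0.71  0.53]
shift now [-0.0215  0.0092  0.0297] shift after turn [-0.0218  0.0086  0.0297] tilt err nan
clock: 9.75
eef_pos: [515.1, 17.7, 105.2]
tcp_rot: [3.133, -1.054, 0.268]
contact_force: [0.5, 0.2, -1.4]
opening: 0.685
grasp_force: 43.7
pos [515.1  17.7 105.2] q [-0.23  0.62  2.57  2.67  1.09 -1.6 ] F [ 0.5  0.2 -1.4]
[[ 0.477  0.258  0.84 ]
 [ 0.131 -0.966  0.223]
 [ 0.869  0.004 -0.494]]
rotvec deg [ 0.14 -0.3   0.19]
shift now [-0.0179  0.0035  0.0115] shift after turn [-0.0178  0.0036  0.0116] tilt err nano.py:12: RuntimeWarning: invalid value encountered in arccos
  print('shift now',np.round(R.T@(p-s["eef_pos"])/1000,4),'shift after turn',np.round(Rf.T@(p-s["eef_pos"])/1000,4),'tilt err',np.degrees(np.arccos((R@bx)[2])))
o.py:12: RuntimeWarning: invalid value encountered in arccos
  print('shift now',np.round(R.T@(p-s["eef_pos"])/1000,4),'shift after turn',np.round(Rf.T@(p-s["eef_pos"])/1000,4),'tilt err',np.degrees(np.arccos((R@bx)[2])))
```

```bash
python3 -m inch '[[-0.0087,0.001,0.0049,0,0,0,0.5],[-0.0060,0.001,0.0034,0,0,0,0.5],[0,0,0,0,0,0,0.5]]' 
python3 -m inch '[[-0.0013,0,0.0008,0,0,0,0.5],[0,0,0,0,0,0,0.5]]';python3 -m inch '[[-0.0013,0,0.0008,0,0,0,0.5],[0,0,0,0,0,0,0.5]]';python3 -m inch '[[-0.0013,0,0.0008,0,0,0,0.5],[0,0,0,0,0,0,0.5]]'
```

```text
clock: 10.05
eef_pos: [515.0, 15.1, 87.5]
tcp_rot: [3.132, -1.052, 0.268]
contact_force: [-0.8, 0.1, -1.1]
opening: 0.69
grasp_force: 43.7
clock: 10.25
eef_pos: [514.8, 15.0, 85.5]
tcp_rot: [3.132, -1.052, 0.269]
contact_force: [0.2, -1.0, -2.0]
opening: 0.688
grasp_force: 43.7
clock: 10.45
eef_pos: [514.9, 15.1, 84.1]
tcp_rot: [3.131, -1.053, 0.269]
contact_force: [-1.5, 0.3, 5.7]
opening: 0.691
grasp_force: 44.2
clock: 10.65
eef_pos: [515.4, 15.4, 83.8]
tcp_rot: [3.13, -1.056, 0.27]
contact_force: [-4.3, -0.2, 14.9]
opening: 0.692
grasp_force: 44.7
```

```bash
python3 -m inch '[[0.0007,0,-0.0004,0,0,0,0.45],[0,0,0,0,0,0,0.3],[0,0,0,0,0,0,0],[0,0,0,0,0,0,-0.5],[0,0,0,0,0,0,-1],[0,0,0,0,0,0,-1],[0,0,0,0,0,0,-1]]' 
python3 - <<'E'
from rig import r,eyes
from h import *
f=eyes.grab_frame("side");save('side2',f)
g=wrist(r,eyes);save('w3',g)
a=cv2.resize(f["img"][130:250,190:330],(500,429),interpolation=cv2.INTER_CUBIC)
b=cv2.resize(g["img"],(300,225))
c=np.zeros((429,800,3),np.uint8);c[:,:500]=a;c[:225,500:]=b;cv2.imwrite('pics/v4.png',c)
E
```

```text
clock: 11.35
eef_pos: [514.6, 14.9, 82.5]
tcp_rot: [3.132, -1.051, 0.268]
contact_force: [-0.4, -0.1, -0.3]
opening: 1.002
grasp_force: 0.0
```

View pics/v4.png

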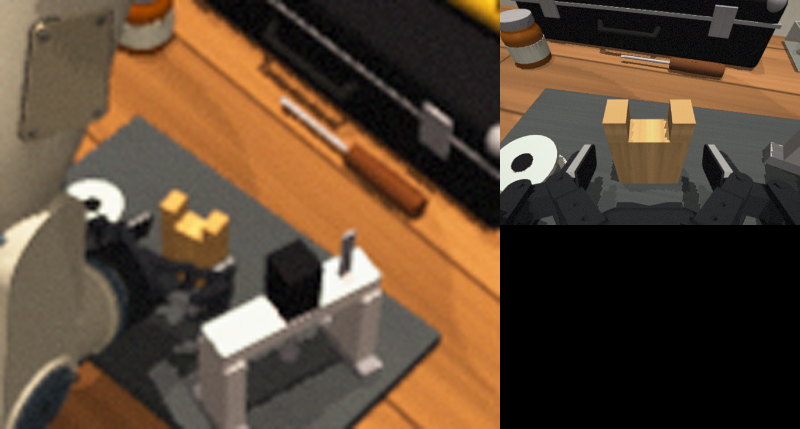

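Block stands released, notch up (wrist inset shows notch at (650,125)). Retreat upward.

```bash
python3 -m inch '[[0.010,0,-0.010,0,0,0,-1],[0.02,0,-0.022,0,0,0,-1],[0.026,0,-0.026,0,0,0,-1],[0.026,0,-0.026,0,0,0,-1],[0.026,0,-0.026,0,0,0,-1],[0.026,0,-0.026,0,0,0,-1],[0.015,0,-0.015,0,0,0,-1],[0,0,0,0,0,0,-1]]' 
python3 st.py
python3 -m inch '[[0,0,0,0,-8,0,-1],[0,0,0,0,-8,0,-1],[0,0,0,0,-8,0,-1],[0,0,0,0,-8,0,-1],[0,0,0,0,-8,0,-1],[0,0,0,0,-8,0,-1],[0,0,0,0,-8,0,-1],[0,0,0,0,-4,0,-1]]' 
python3 st.py
```

```text
clock: 12.25
eef_pos: [461.0, 1.8, 286.2]
tcp_rot: [3.126, -1.057, 0.275]
contact_force: [0.2, 0.2, -0.4]
opening: 1.002
grasp_force: 0.0
pos [461.    1.8 286.2] q [-0.37 -0.15  2.57  1.95  0.58 -0.8 ] F [ 0.2  0.2 -0.4]
[[ 0.473  0.258  0.842]
 [ 0.133 -0.966  0.221]
 [ 0.871  0.008 -0.491]]
clock: 13.05
eef_pos: [454.8, 31.6, 272.5]
tcp_rot: [-3.064, -0.474, 0.303]
contact_force: [0.4, -0.0, -0.5]
opening: 0.997
grasp_force: 0.0
pos [454.8  31.6 272.5] q [-0.12 -0.14  2.23  0.42  0.69  0.86] F [ 0.4 -0.  -0.5]
[[ 0.849  0.331  0.411]
 [ 0.266 -0.941  0.21 ]
 [ 0.456 -0.069 -0.887]]
```

```bash
cat > t.py <<'E'
# tool down, tool x azimuth az, TCP target x y z
import sys
from rig import r
from h import *
az,x,y,z=map(float,sys.argv[1:5])
s=r.sense();R=Ro.from_euler('xyz',s["tcp_rot"]).as_matrix()
Rf=Ro.from_euler('xyz',[180,0,az],degrees=True).as_matrix();p=np.array([x,y,z])
print('rotvec deg',np.round(np.degrees(Ro.from_matrix(R.T@Rf).as_rotvec()),2),'shift now',np.round(R.T@(p-s["eef_pos"])/1000,4),'after turn',np.round(Rf.T@(p-s["eef_pos"])/1000,4))
E
python3 t.py -6 520 -50 350
```

```text
rotvec deg [ -9.85 -25.88  23.97] shift now [ 0.069   0.093  -0.0591] after turn [ 0.0733  0.0744 -0.0775]
```

```bash
python3 -m inch '[[0,0,-0.01,-1.97,-5.18,4.8,-1],[0,0,-0.01,-1.97,-5.18,4.8,-1],[0,0,-0.01,-1.97,-5.18,4.8,-1],[0,0,-0.01,-1.97,-5.18,4.8,-1],[0,0,-0.01,-1.97,-5.18,4.8,-1],[0.036,0.036,-0.014,0,0,0,-1],[0.036,0.036,-0.014,0,0,0,-1],[0,0,0,0,0,0,-1]]' 
python3 t.py -6 520 -50 350
python3 - <<'E'
from rig import r,eyes
from h import *
r.sense();f=wrist(r,eyes);save('w5',f);cv2.imwrite('pics/w5.png',cv2.resize(f["img"],(800,600),interpolation=cv2.INTER_CUBIC))
f=eyes.grab_frame("side");save('side3',f)
a=cv2.resize(f["img"][130:280,190:340],(600,600),interpolation=cv2.INTER_CUBIC);cv2.imwrite('pics/side3.png',a)
E
```

```text
clock: 13.85
eef_pos: [506.3, -50.1, 345.8]
tcp_rot: [-3.131, -0.018, -0.09]
contact_force: [-0.0, 0.2, -0.1]
opening: 0.999
grasp_force: 0.0
rotvec deg [-0.64 -1.04  0.86] shift now [ 0.0137 -0.0014 -0.0039] after turn [ 0.0137 -0.0016 -0.0042]
```

View pics/w5.png

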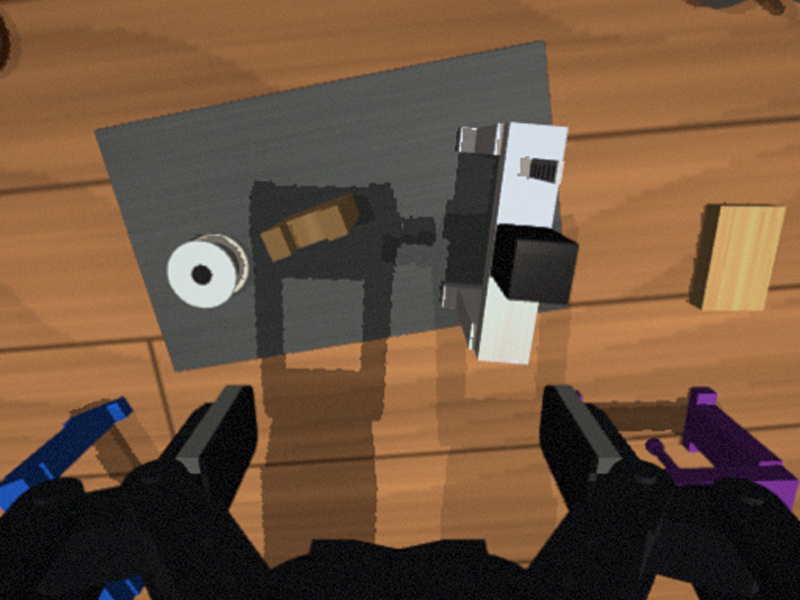

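View pics/side3.png

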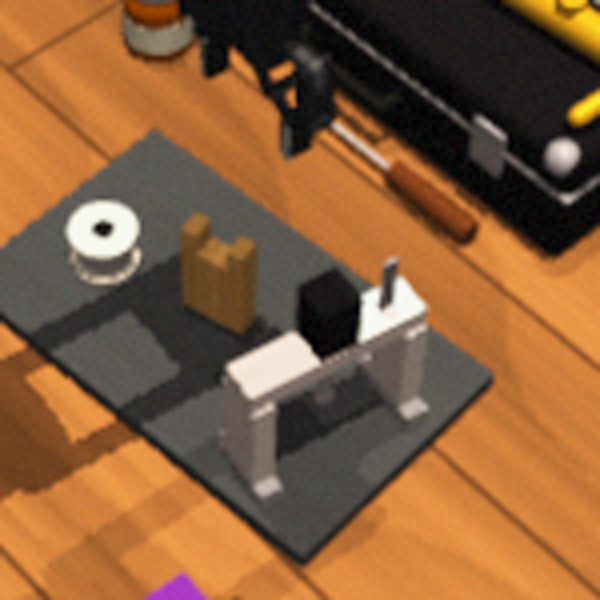

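Wrist view: block top from (262,236)/(273,262) to (349,195)/(358,214); gauge beam top corners (509,122),(568,126),(529,364),(478,360), scale plate at its far (+x) end. Side crop confirms the block upright.

```bash
python3 - <<'E'
from h import *
q=1/1.5625
f=load('w5');g=load('side3')
U=lambda p:(np.array(p,float)+.5)*q-.5
S=lambda p:(np.array(p,float)+.5)/4-.5+[190,130]
def rect(n,c):
    c=np.array(c);l=c[0]+c[1]-c[2]-c[3]
    print(n,'ctr',c.mean(0).round(1),'az',np.degrees(np.arctan2(l[1],l[0])).round(1),'edges',np.linalg.norm(c-np.roll(c,-1,0),axis=1).round(1))
rect('beam w',at(f,U([[509,122],[568,126],[529,364],[478,360]]),152))
rect('beam s',at(g,S([[405,283],[427,318],[238,397],[224,370]]),152))
rect('block w',at(f,U([[262,236],[273,262],[358,214],[349,195]]),120))
print('block prongs s',at(g,S([[197,217],[240,243]]),120))
rect('plate',at(f,U([[97,130],[544,41],[575,300],[176,371]]),20))
# overlays of expected gauge/notch
print('notch floor w',at(f,U([[312,224]]),98),'s',at(g,S([[215,252]]),98))
print('foot s',at(g,S([[325,397]]),70))
E
```

```text
beam w ctr [ 508.7 -129.3  152. ] az -9.4 edges [ 36.7 160.8  36.5 160. ]
beam s ctr [ 502.6 -131.   152. ] az -13.1 edges [ 36.8 161.8  26.4 162.3]
block w ctr [532.4  13.7 120. ] az 111.7 edges [20.4 72.7 14.7 70.5]
block prongs s [[526.667941    45.26764412 120.        ]
 [534.87587061   1.63786959 120.        ]]
plate ctr [522.    2.3  20. ] az 5.8 edges [394.8 231.5 403.9 237.1]
notch floor w [[531.51262832  16.29004017  98.        ]] s [[524.98175077  21.25153009  98.        ]]
foot s [[ 508.07063816 -129.8961068    70.        ]]
```

```bash
cat > fit.py <<'E'
from h import *
from scipy.optimize import minimize
def boxes(x,y,a):
    c,s=np.cos(a),np.sin(a)
    for (y0,y1,z0,z1) in((-30,30,20,98),(-30,-15,98,120),(15,30,98,120)):
        yield [[x+ c*u - s*v, y+s*u+c*v, z] for u in(-11,11) for v in(y0,y1) for z in(z0,z1)]
def render(f,p,k=8):
    m=np.zeros(f["img"].shape[:2],np.uint8)
    for b in boxes(*p):
        cv2.fillConvexPoly(m,cv2.convexHull(np.round(proj(f,b)*k*2).astype(np.int32)),255,cv2.LINE_AA,4)
    return m/255.
def mask(f,p0):
    hsv=cv2.cvtColor(f["img"],cv2.COLOR_BGR2HSV)
    m=((hsv[...,1]>95)&(hsv[...,0]>8)&(hsv[...,0]<30)&(hsv[...,2]>45)).astype(float)
    roi=cv2.dilate(render(f,p0),np.ones((21,21)))>.01
    return m,roi
p0=np.array([528,18,np.radians(15)])
D=[(f,)+mask(f,p0) for f in(load('w5'),load('side3'))]
for use in([0],[1],[0,1]):
    cost=lambda q:sum((np.abs(render(D[i][0],q*[1,1,.02])-D[i][1])*D[i][2]).sum() for i in use)
    o=minimize(cost,p0/[1,1,.02],method='Nelder-Mead',options=dict(initial_simplex=p0/[1,1,.02]+np.array([[0,0,0],[8,0,0],[0,8,0],[0,0,8]])))
    print(use,np.round(o.x[:2],1),np.degrees(o.x[2]*.02).round(1),o.fun,[D[i][1][D[i][2]].sum() for i in use])
E
python3 fit.py
```

```text
[0] [528.1  18.7] 16.5 117.38823529411765 [np.float64(1364.0)]
[1] [525.5  19. ] 10.9 185.8823529411765 [np.float64(583.0)]
[0, 1] [527.9  19.2] 16.4 318.5843137254902 [np.float64(1364.0), np.float64(583.0)]
```

```bash
python3 t.py -9.4 508.7 -129.3 260
```

```text
rotvec deg [-0.7 -0.8  4.2] shift now [0.012  0.0815 0.0836] after turn [0.0191 0.0793 0.0844]
```

```bash
python3 -m inch '[[0,0,0,-0.7,-0.8,4.2,-1],[0.0095,0.039,0.02,0,0,0,-1],[0.0095,0.039,0.02,0,0,0,-1],[0,0,0.04,0,0,0,-1],[0,0,0,0,0,0,-1],[0,0,0,0,0,0,-1]]'; python3 t.py -9.4 508.7 -129.3 183
python3 fit.py >/dev/null; python3 - <<'E'
from rig import r,eyes
from h import *
r.sense();f=wrist(r,eyes);save('w6',f)
# housing: dark pixels near the expected place
hb=[[508.7+a*18*.987+b*18*.163,-129.3-a*18*.163+b*18*.987,208] for a,b in((1,1),(1,-1),(-1,-1),(-1,1))]
print(np.round(proj(f,hb)))
E
```

```text
clock: 14.55
eef_pos: [508.3, -127.3, 266.3]
tcp_rot: [3.141, -0.002, -0.164]
contact_force: [0.1, -0.3, 0.3]
opening: 0.999
grasp_force: 0.0
rotvec deg [ 0.05 -0.11  0.02] shift now [0.0006 0.0018 0.0833] after turn [0.0007 0.0019 0.0833]
[[228. 190.]
 [287. 189.]
 [285. 242.]
 [230. 242.]]
```

```bash
python3 -m inch '[[0,0.0018,0.03,0,0,0,-1],[0,0,0.03,0,0,0,-1],[0,0,0.023,0,0,0,-1],[0,0,0,0,0,0,-1],[0,0,0,0,0,0,-1]]'
python3 -m inch '[[0,0,0,0,0,0,-0.5],[0,0,0,0,0,0,-0.2],[0,0,0,0,0,0,0],[0,0,0,0,0,0,0.3],[0,0,0,0,0,0,0.6],[0,0,0,0,0,0,0.9],[0,0,0,0,0,0,0.9],[0,0,0,0,0,0,0.9]]' 80
```

```text
clock: 15.1
eef_pos: [510.5, -130.3, 185.8]
tcp_rot: [3.139, -0.007, -0.164]
contact_force: [0.1, -1.2, 1.0]
opening: 0.997
grasp_force: 0.0
clock: 15.9
eef_pos: [510.1, -130.6, 185.2]
tcp_rot: [3.14, -0.007, -0.166]
contact_force: [-1.1, 2.8, 6.9]
opening: 0.412
grasp_force: 79.6
```

```bash
python3 -m inch '[[0,0,-0.006,0,0,0,0.9],[0,0,-0.012,0,0,0,0.9],[0,0,-0.02,0,0,0,0.9],[0,0,-0.03,0,0,0,0.9],[0,0,-0.03,0,0,0,0.9],[0,0,0,0,0,0,0.9],[0,0,0,0,0,0,0.9]]'; python3 t.py -9.4 529.6 18.4 283
```

```text
clock: 16.6
eef_pos: [508.8, -130.5, 282.1]
tcp_rot: [3.139, -0.006, -0.165]
contact_force: [-0.9, -0.5, -8.9]
opening: 0.42
grasp_force: 81.0
rotvec deg [ 0.15 -0.37 -0.06] shift now [-0.0039 -0.1503 -0.0014] after turn [-0.0038 -0.1503 -0.0009]
```

```bash
python3 -m inch '[[0,-0.010,0,0,0,0,0.9],[-0.0006,-0.025,0,0,0,0,0.9],[-0.0008,-0.03,0,0,0,0,0.9],[-0.0008,-0.03,0,0,0,0,0.9],[-0.0008,-0.03,0,0,0,0,0.9],[-0.0006,-0.018,0,0,-0.3,0,0.9],[0,-0.007,0,0,0,0,0.9],[0,0,0,0,0,0,0.9]]'; python3 -m inch '[[0,0,0,0,0,0,0.9],[0,0,0,0,0,0,0.9]]'; python3 t.py -9.4 529.6 18.4 283
python3 - <<'E'
from rig import r,eyes
from h import *
f=wrist(r,eyes);save('w7',f)
g=eyes.grab_frame("side");save('side4',g);h=eyes.grab_frame("scene");save('scene4',h)
c=np.zeros((560,800,3),np.uint8)
a=cv2.resize(g["img"][130:270,170:310],(400,400),interpolation=cv2.INTER_CUBIC)
u=proj(h,[[528,19,110]])[0].astype(int);print(u)
b=cv2.resize(h["img"][u[1]-50:u[1]+30,u[0]-40:u[0]+40],(400,400),interpolation=cv2.INTER_CUBIC)
c[:400,:400]=a;c[:400,400:]=b;cv2.imwrite('pics/v7.png',c)
E
```

```text
clock: 17.4
eef_pos: [529.5, 19.0, 280.4]
tcp_rot: [3.139, 0.002, -0.164]
contact_force: [-0.9, -0.6, -8.2]
opening: 0.41
grasp_force: 82.1
clock: 17.6
eef_pos: [529.9, 17.2, 281.4]
tcp_rot: [3.139, -0.0, -0.166]
contact_force: [0.6, -0.9, -8.0]
opening: 0.409
grasp_force: 82.1
rotvec deg [ 0.17 -0.01 -0.11] shift now [-0.0004 -0.0011 -0.0016] after turn [-0.0004 -0.0011 -0.0016]
[266 186]
```

```bash
python3 -m inch '[[-0.0004,-0.001,0.01,0,0,0,0.9],[0,0,0.02,0,0,0,0.9],[0,0,0.02,0,0,0,0.9],[0,0,0.02,0,0,0,0.9],[0,0,0.012,0,0,0,0.9],[0,0,0.006,0,0,0,0.9],[0,0,0,0,0,0,0.9],[0,0,0,0,0,0,0.9]]'; for i in 1 2 3; do python3 -m inch '[[0,0,0.002,0,0,0,0.9],[0,0,0,0,0,0,0.9]]'|grep -E 'eef|force'; done
```

```text
clock: 18.55
eef_pos: [530.3, 18.9, 194.4]
tcp_rot: [3.139, -0.001, -0.165]
contact_force: [-0.3, 1.1, -5.5]
opening: 0.407
grasp_force: 82.5
eef_pos: [530.1, 18.9, 192.2]
contact_force: [-0.8, 0.9, -5.8]
grasp_force: 82.5
eef_pos: [529.9, 18.8, 189.7]
contact_force: [-0.6, 0.6, -6.0]
grasp_force: 82.5
eef_pos: [529.9, 18.8, 187.6]
contact_force: [-1.3, 0.7, -6.0]
grasp_force: 82.6
```

```bash
for i in 1 2 ; do python3 -m inch '[[0,0,0.001,0,0,0,0.9],[0,0,0,0,0,0,0.9]]'|grep -E 'eef|force|rot'; done
```

```text
eef_pos: [529.9, 18.8, 186.7]
tcp_rot: [3.139, -0.001, -0.165]
contact_force: [-1.0, -0.2, -6.0]
grasp_force: 82.6
eef_pos: [530.0, 18.8, 185.8]
tcp_rot: [3.139, -0.001, -0.165]
contact_force: [-1.2, 1.1, -5.0]
grasp_force: 82.6
```

```bash
for i in 1 2 ; do python3 -m inch '[[0,0,0.001,0,0,0,0.9],[0,0,0,0,0,0,0.9]]'|grep -E 'eef|force|rot'; done
python3 - <<'E'
from rig import r,eyes
from h import *
g=eyes.grab_frame("side");save('side5',g);h=eyes.grab_frame("scene");save('scene5',h)
c=np.zeros((400,800,3),np.uint8)
a=cv2.resize(g["img"][150:230,190:270],(400,400),interpolation=cv2.INTER_CUBIC)
u=proj(h,[[528,19,90]])[0].astype(int)
b=cv2.resize(h["img"][u[1]-30:u[1]+30,u[0]-30:u[0]+30],(400,400),interpolation=cv2.INTER_CUBIC)
c[:,:400]=a;c[:,400:]=b;cv2.imwrite('pics/v8.png',c)
E
```

```text
eef_pos: [530.1, 18.9, 185.6]
tcp_rot: [3.139, -0.001, -0.165]
contact_force: [-4.7, 2.3, 3.9]
grasp_force: 83.7
eef_pos: [530.1, 19.0, 185.5]
tcp_rot: [3.139, -0.001, -0.165]
contact_force: [-8.3, 3.4, 14.7]
grasp_force: 85.0
```

View pics/v8.png

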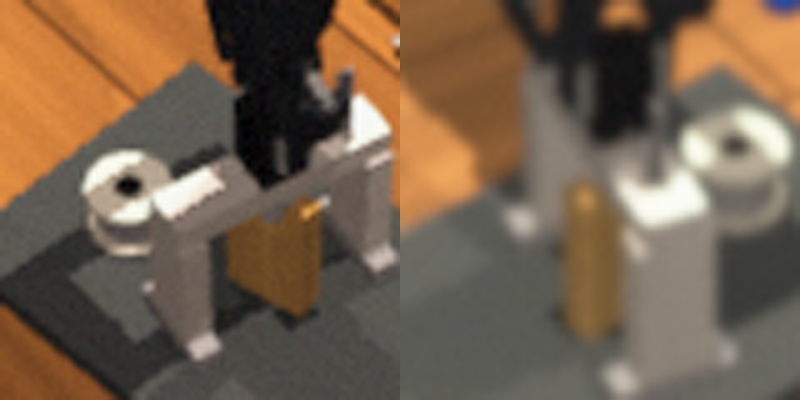

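```bash
python3 - <<'E'
from h import *
f=load('side5')
for p in([528.3,19,98],[528.3,19,120],[531,4,120],[531,4,98],[536,-10,120],[521,48,120]): print(p,(proj(f,[p])[0]-[190,150])*5)
s=(f["img"][185:205,235:258]);print(s.mean(2).astype(int))
E
```

```text
[528.3, 19, 98] [272.93555244 212.50810327]
[528.3, 19, 120] [272.77417944 191.48869864]
[531, 4, 120] [291.22366009 202.84539805]
[531, 4, 98] [291.18064968 223.81618688]
[536, -10, 120] [311.43011488 211.5212119 ]
[521, 48, 120] [235.08355643 171.40242701]
[[115 113 115 116 107  71  25  12   9  14  11  24  50  66  83  99  98  97
   97  99  98 103 102]
 [116 116 116 115 116 108  65   9  16  20  45  69  84 103 100  98  98  97
   94  96  97  96  90]
 [114 116 118 117 118 119  95  45  41  65  87 104  99  98  96  96  96  91
   93  90  86  93  88]
 [115 116 116 120 117 117 103  85  83  98  96 100  97  99  95  93  91  90
   85  88  86  91  87]
 [116 116 116 114 113 106 100  97  99  98 100  97  97  93  89  83  82  84
   98 135 137  91  89]
 [117 118 112 110  99  97 101  95 100  95  92  89  86  84  83  80  77  95
  140 170 161  93  90]
 [110 106 103 101 102  99 101  95  95  90  80  78  71  80  79  99 122 133
  145 125 106  91  90]
 [100  97  97 100  95 101  93  90  86  86  83  76  70  78  75 122 157 125
   93  75  86  86  90]
 [ 99  97  97  95  92  87  78  80  84  86  80  75  74  73  77 103
[... 399 characters left out ...]
 66  58  47  47  58]
 [ 62  67  67  67  70  72  73  72  76  73  70  71  70  71  70  67  62  71
   72  53  47  47  50]
 [ 56  68  65  68  70  67  68  73  76  72  68  69  69  73  67  70  61  62
   70  54  47  50  44]
 [ 55  66  67  67  73  70  71  75  76  70  71  70  72  69  70  66  69  66
   70  56  48  47  42]
 [ 55  66  68  66  70  73  71  73  73  72  69  70  71  69  70  69  63  71
   69  51  42  37  35]
 [ 52  68  67  68  70  69  68  70  75  70  74  71  69  71  71  68  65  67
   70  49  41  53  50]
 [ 56  65  65  67  70  70  68  74  73  74  70  74  71  69  70  67  63  67
   68  54  58  68  70]
 [ 59  66  63  69  67  70  69  70  75  73  68  72  74  70  71  69  67  64
   71  75  70  73  70]]
```

Foot disc at (275,215) in the left crop, matching the computed notch-floor position (273,212); block upright under the beam. Release.

```bash
python3 -m inch '[[0,0,-0.001,0,0,0,0.9],[0,0,0,0,0,0,0.3],[0,0,0,0,0,0,0],[0,0,0,0,0,0,-0.4],[0,0,0,0,0,0,-1],[0,0,0,0,0,0,-1],[0,0,0,0,0,0,-1],[0,0,0,0,0,0,-1]]'; python3 -m inch '[[0,0,-0.01,0,0,0,-1],[0,0,-0.02,0,0,0,-1],[0,0,-0.03,0,0,0,-1],[0,0,-0.04,0,0,0,-1],[0,0,-0.03,0,0,0,-1],[0,0,0,0,0,0,-1],[0,0,0,0,0,0,-1]]'
python3 - <<'E'
from rig import r,eyes
from h import *
f=wrist(r,eyes);save('w9',f);g=eyes.grab_frame("side");save('side9',g)
a=load('side5')['img'][150:230,190:270].astype(int);b=g['img'][150:230,190:270].astype(int)
# shift of legs/block between before and after release (lower part of crop, clear of gripper)
for n,(y0,y1,x0,x1) in dict(block=(42,66,44,66),footL=(50,74,26,46),footR=(40,56,64,80)).items():
    t=b[y0:y1,x0:x1].astype(np.uint8);m=cv2.matchTemplate(load('side5')['img'][150:230,190:270],t,cv2.TM_CCOEFF_NORMED);_,v,_,l=cv2.minMaxLoc(m);print(n,'moved px',x0-l[0],y0-l[1],round(v,3))
E
```

```text
clock: 20.85
eef_pos: [530.0, 18.8, 184.7]
tcp_rot: [3.139, -0.001, -0.165]
contact_force: [0.2, -0.2, 0.4]
opening: 0.997
grasp_force: 0.0
clock: 21.55
eef_pos: [530.1, 19.2, 315.8]
tcp_rot: [3.139, -0.003, -0.165]
contact_force: [0.0, 0.4, -0.6]
opening: 0.998
grasp_force: 0.0
block moved px 0 0 0.868
footL moved px 0 0 0.877
footR moved px 0 0 0.987
```

Nothing moved on release, and the gripper is clear. Handing in.

```bash
python3 -c "
from rig import r
print(r.sign_off())"
```

```text
the job is handed in; nothing more can be done
None
```

The notched block stands upright on the plate, notch up, and the gauge sits flat over it. In the side camera its foot lines up with the notch floor. Both are released, nothing shifted when I let go, and I handed the job in at about 21.7 s; no verdict was shown.

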